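# Line up the stain bottles with a standing rule

### The arm

A 6-joint arm with a two-finger parallel gripper is mounted at the origin on a cart in front of the work surface, level with it; the furniture and walls round the work are solid. World frame = base frame: x ahead of the robot, y to its left, z up, the work surface at z = 0. Lengths are in m, angles in rad, forces in N, time in s.
With the tool pointing down it reaches from about 0.375 to 0.975 m from the base axis. Payload 3.8 kg.
Tool frame: the origin (TCP) lies midway between the tips of the shut fingers; the grasp point (between the pads) lies 19 mm behind it; x points along the fingers, z is the direction in which the jaws open and shut, and the axes are right-handed (so a half turn about x gives the same grasp; the last joint's range is limited). The gripper opens to 85 mm and grips with 20 to 120 N. Pads are 22 mm wide; open, the fingers measure 114 mm over their backs; the gripper's body (76 mm by 85 mm) begins 54 mm behind the grasp point. The pads swing forward as they close: fully open they stand 13 mm farther back than shut.
Start: joints at [-1.385, 0.264, 1.604, -0, 1.274, -0.037], TCP at [0.149, -0.658, 0.211] pointing down, gripper open.
Joint ranges: [-2.63, 2.63], [-0.94, 2.18], [0.31, 2.57], [-1.31, 4.45], [0, 2.66], [-2.55, 2.55]. Speed limits (rad/s): [2.57, 2.57, 3.14, 3.14, 3.14, 3.14].

### API

Orientations are given as a rotation vector (axis times angle).
In Python, from workcell import * gives the robot as it stands. The module is installed in compiled form; this text tells all that it offers.
- The arm moves only by the tool carry_out, never from a script. Its arguments are lists of equal length, an entry for each row: "offset": the shift along the tool's x, y, z in cm, a list of three; "delta_rot": the turn, a rotation vector about the tool's x, y, z in degrees, a list of three. A call has exactly 5 rows; each row shifts and turns the commanded pose from where the row before left it, along the tool's axes as they then stand; what a row does not reach is not made up. A row lasts 1/12 s, in which the tool goes at most 41.7 mm and 7.16 degrees, less where a joint would pass 70% of its speed; a pose out of reach is approached as far as the arm can. A call is refused whole if a number of a shift passes 4.17 or a number of a turn 7.16, either way. A call with a gripper value outside its range is refused whole. "fingers" is the opening, from -1 (shut) to 1 (fully open), set as the call begins (left out, the last holds). The fingers move at their own pace and stop on an object; "newtons" is the grip in N (left out, the last holds). Time passes only in rows, so rows that do not move let the fingers close, or fill a call up. It gives the time, the measured TCP pose, the force and the opening at its end, in the units of the state.
- read_state(): the state, without advancing time (a new reading comes with each control period).
- read_camera(name): name is "side" or "top" or "wrist"; returns (picture, depth): 420x560x3 uint8, red, green, blue; 420x560 float32, m along the optical axis (not along the pixel's ray), 0 where there is no reading.
- get_calibration(name): a dict with "fx", "fy", "cx", "cy" (pixels), "R" (3x3) and "t" (3): a world point X has camera coordinates R X + t; the wrist camera has in their place "mount" (4x4, takes a point from camera to tool coordinates, whose origin is the TCP and whose axes are the tool frame's). Camera axes: x right, y down, z forward; pixel columns grow to the right and rows downward; lengths in m; the calibration is good to about 2 mm. A picture is of the moment at which its call begins: read the wrist's pose just before it. get_calibration takes no time and is no camera call.
- finish_job(): hands the job in, once; it reports no verdict.
The state is a dict: "time": time; "q": joint angles; "joint_vel": joint speeds; "joint_torque": joint torques, N m; "tool_pos": TCP position; "tcp_rot": TCP orientation; "wrist_force": force on the tool from outside, world axes, zero at the start; "torque": the same for the moment, N m; "width": opening from 0.0 (shut) to 1.0 (fully open).
Only numpy, scipy, OpenCV 4.12 (cv2) and the standard library are available. Lean on these libraries where they do the work, as an engineer would, in place of code of your own. Each camera call takes 0.05 s, during which the arm holds its last target. There are 200 camera calls.

### The job

Take the standing steel rule by its grip and, with its blade, push the three straggling dropper bottles back together into one straight row against the sprung rail of the stop. With all three between blade and rail, press the row home with about 10 N (never more than 20 N on the rail), then ease off and let go, leaving the rule standing on the desk against the row, parallel to the stop. Move the bottles and the rail only by way of the rule, keep the bottles upright, and leave the other things alone.

Things in the scene. Friction and masses are not known exactly. Their poses are not given: they have to be found in the camera images.
- rule: Steel rule standing on edge like an L: a blade 170 mm long, 4 mm thick, 30 mm high, with a foot plate 4 mm thick behind it (80 mm deep in all) on which a black plastic grip block stands; 0.5 kg, stands by itself. Origin: middle of the blade's pushing face, at the underside. Under load its front edge rubs on the desk, which takes up to half of the push. x points forward out of the pushing face, y along the blade, z up.
- rule_grip (a point): Grip point of the rule: in its black grip block (40 mm along x, 24 mm along y, from 4 to 60 mm above the underside), 31 mm behind the pushing face and 34 mm above the underside, over the centre of mass. Axes as the rule's. The block is best held across its 24 mm.
- stop: Sprung stop, fixed to the desk: an aluminium bar 34 mm deep, 180 mm long, 34 mm high, with an aluminium rail (170 mm long, 30 mm high) parallel in front of it on two rods. Origin: middle of the bar's front face, on the desk; x points away from the bottles (the direction to push), y along the bar, z up.
- rail_limit (a point): Point fixed to the bar, 60 mm in front of its front face, 16 mm up: the furthest out the rail's front face can be. The rods are clamped at a new depth each time, so the rail's free front face is 0 to 30 mm beyond this point (towards the bar); not measured, find it by feel. The rail gives on springs, 2 N per mm, 12 mm at most, swivels up to 0.06 rad to suit the row, and springs back.
- bottle_1: The right-hand (seen from the robot) of three identical white dropper bottles, 34 mm in diameter up to about 60 mm, 79 mm high with the cap, about 50 g, standing upright on the desk in front of the rail. Origin: centre of the underside, z up. At the start its centre is 97 to 135 mm in front of the bar's front face; the three are about 55 mm apart along the stop.
- bottle_2: The middle (seen from the robot) of three identical white dropper bottles, 34 mm in diameter up to about 60 mm, 79 mm high with the cap, about 50 g, standing upright on the desk in front of the rail. Origin: centre of the underside, z up. At the start its centre is 97 to 135 mm in front of the bar's front face; the three are about 55 mm apart along the stop.
- bottle_3: The left-hand (seen from the robot) of three identical white dropper bottles, 34 mm in diameter up to about 60 mm, 79 mm high with the cap, about 50 g, standing upright on the desk in front of the rail. Origin: centre of the underside, z up. At the start its centre is 97 to 135 mm in front of the bar's front face; the three are about 55 mm apart along the stop.
- timer_mid (a point): Bystander: white bench timer, 34x66x60 mm; point at its centre.
- label_roll_mid (a point): Bystander: white roll of labels lying flat, 66 mm across, 26 mm high; point at its centre.
- tape_mid (a point): Bystander: roll of clear tape lying flat, 57 mm across, 18 mm high; point at its centre.
There are look-alikes about, which are no part of the job. Of the things that look like the stop, the larger one is meant.

How it is judged:
By the outcome, as a careful person would: the job done as asked, in the order asked, and still so for the second after the job is handed in, with the robot touching nothing.
It also fails if it takes over 67 s, if anything falls off the work surface, if the arm or the gripper's body presses on something with over 40 N, if the wrist force passes 120 N, or if a joint passes its speed limit or range.

## Working session

There is one attempt and no reset: what is moved stays moved. The work goes in short steps, Python scripts to look and compute and a tool call to move; the robot and the scene stay as the last step left them, time stands still between calls to the robot, and variables do not carry over. Pictures are saved under pics/ and viewed, about 8 in all and at most 12, crops included, and the job is handed in when it is done.

Besides the shell and the picture viewer there is one more tool, called after ">>>" as a command line: name --argument value ..., lists and objects as JSON in quotes. carry_out: Moves the arm, as the interface text tells. Its arguments: {"type":"object","properties":{"offset":{"type":"array"},"delta_rot":{"type":"array"},"fingers":{"type":"number"},"newtons":{"type":"number"}},"required":["offset","delta_rot"]}

```bash
mkdir -p pics; cat > h.py <<'E'
from workcell import *
import numpy as np, cv2
from scipy.spatial.transform import Rotation as Ro
def snap(n,f=None):
    s=read_state(); p,d=read_camera(n)
    if f: cv2.imwrite('pics/'+f,cv2.cvtColor(p,cv2.COLOR_RGB2BGR))
    return s,p,d
def pose(n,s):
    c=get_calibration(n)
    if 'mount' in c:
        T=np.eye(4);T[:3,:3]=Ro.from_rotvec(s['tcp_rot']).as_matrix();T[:3,3]=s['tool_pos']
        return c,T@np.array(c['mount'])
    T=np.eye(4);R=np.array(c['R']);T[:3,:3]=R.T;T[:3,3]=-R.T@np.array(c['t']);return c,T
def ray(n,s,uv,z):
    c,T=pose(n,s);uv=np.atleast_2d(uv).astype(float)
    d=np.c_[(uv[:,0]-c['cx'])/c['fx'],(uv[:,1]-c['cy'])/c['fy'],np.ones(len(uv))]@T[:3,:3].T
    return T[:3,3]+d*((z-T[2,3])/d[:,2])[:,None]
def cloud(n,s,D):
    c,T=pose(n,s);v,u=np.mgrid[:D.shape[0],:D.shape[1]]
    P=np.stack([(u-c['cx'])/c['fx']*D,(v-c['cy'])/c['fy']*D,D],-1)@T[:3,:3].T+T[:3,3]
    P[D<=0]=np.nan;return P
E
python3 - <<'E'
from h import *
s,p,d=snap('top','top0.png');np.savez('top0.npz',p=p,d=d)
s2,p2,d2=snap('side','side0.png');np.savez('side0.npz',p=p2,d=d2)
print(s)
for n in('top','side','wrist'):print(get_calibration(n))
E
```

```text
{'time': 0.0, 'q': array([-1.38491163e+00,  2.64755260e-01,  1.60536288e+00,  1.99100795e-05,
        1.27369331e+00, -3.68887441e-02]), 'joint_vel': array([ 0.00089739,  0.00066054,  0.00067994,  0.00050486, -0.00021939,
       -0.00031497]), 'joint_torque': array([-2.26835050e-04, -5.15117705e+01, -3.67318225e+01, -1.85466756e-04,
        1.29128623e-02,  1.05921356e-05]), 'tool_pos': array([ 0.14900193, -0.65756238,  0.20986666]), 'tcp_rot': array([ 1.04502026,  1.30808766, -1.04257482]), 'wrist_force': array([0.67493554, 0.33114608, 0.57185397]), 'torque': array([ 0.03759891, -0.00085204, -0.01831072]), 'width': 1.0020224191966787}
{'fx': 510.7203509229981, 'fy': 510.7203509229981, 'cx': 281.51794966221007, 'cy': 215.59449170593132, 'R': array([[ 0.07518884, -0.997156  ,  0.00515239],
       [-0.97410205, -0.07455348, -0.21346422],
       [ 0.21324125,  0.01103117, -0.9769373 ]]), 't': array([0.15188326, 0.58236475, 1.44637211])}
{'fx': 384.0753912549832, 'fy': 384.0753912549832, 'cx': 276.72158695664444, 'cy': 206.77828541261778, 'R': array([[-0.82895325, -0.55930502,  0.00379577],
       [-0.29209749,  0.4271141 , -0.8557176 ],
       [ 0.47698592, -0.71045862, -0.51742921]]), 't': array([0.59586755, 0.11660947, 0.90956206])}
{'fx': 309.0158176124114, 'fy': 309.0158176124114, 'cx': 278.33034559081096, 'cy': 205.49514293506638, 'mount': array([[ 5.53100024e-04, -2.58910931e-01,  9.65901042e-01,
        -1.62121547e-01],
       [ 2.36503859e-05, -9.65901186e-01, -2.58910984e-01,
         6.44230998e-02],
       [ 9.99999847e-01,  1.66047604e-04, -5.28116626e-04,
        -1.77957997e-04],
       [ 0.00000000e+00,  0.00000000e+00,  0.00000000e+00,
         1.00000000e+00]])}
```

View pics/top0.png

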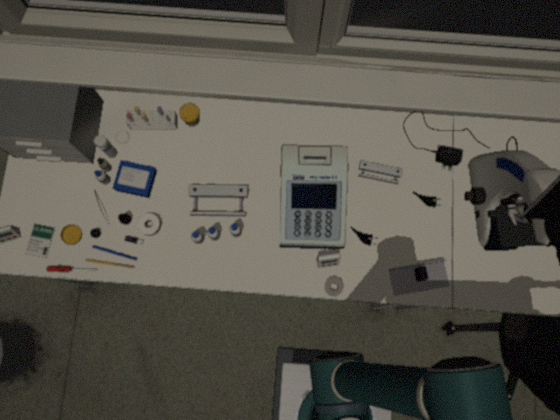

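View pics/side0.png

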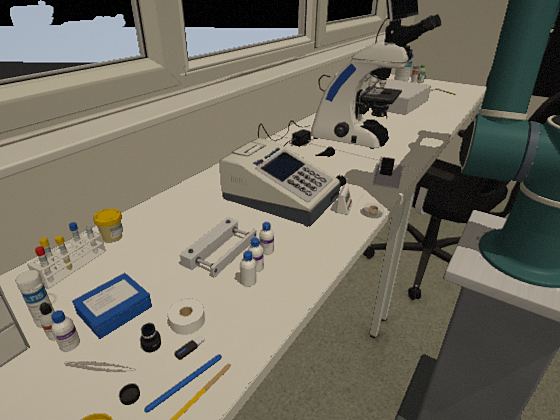

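Top view: the two stop-like things are at (218,198), which is the larger, beside the bottles at (198,234), (214,229) and (236,226), and at (380,171), which is smaller. The rule, with its black grip, is at (420,275). The timer is at (328,257), the tape at (334,285) and the label roll at (148,222). I'll measure and crop.

```bash
python3 - <<'E'
from h import *
z=np.load('top0.npz');p,d=z['p'],z['d'];s=None
for n,u,h in [('stopL',(218,192),.034),('stopS',(380,171),.03),('b3',(198,234),.07),('b2',(214,229),.07),('b1',(236,226),.07),('grip',(421,274),.06),('timer',(328,257),.06),('tape',(334,285),.018),('roll',(148,222),.026)]:
    print(n,ray('top',s,u,h).round(3))
a=cv2.resize(p[165:315,170:460],None,fx=2.7,fy=2.7,interpolation=cv2.INTER_CUBIC)
cv2.imwrite('pics/crop1.png',a[...,::-1])
P=cloud('top',s,d)
for u,v in [(421,274),(400,275),(440,270),(400,262),(440,290),(218,187),(218,212),(236,226),(330,170)]:print((u,v),P[v,u].round(3))
E
```

```text
stopL [[0.634 0.394 0.034]]
stopS [[ 0.74  -0.096  0.03 ]]
b3 [[0.494 0.434 0.07 ]]
b2 [[0.513 0.389 0.07 ]]
b1 [[0.526 0.326 0.07 ]]
grip [[ 0.428 -0.22   0.06 ]]
timer [[0.457 0.051 0.06 ]]
tape [[0.381 0.026 0.018]]
roll [[0.527 0.596 0.026]]
(421, 274) [ 0.428 -0.22   0.057]
(400, 275) [ 0.427 -0.171  0.007]
(440, 270) [ 0.452 -0.292  0.002]
(400, 262) [ 0.467 -0.172 -0.001]
(440, 290) [ 0.392 -0.293  0.002]
(218, 187) [0.649 0.395 0.035]
(218, 212) [0.572 0.388 0.034]
(236, 226) [0.524 0.325 0.081]
(330, 170) [0.698 0.066 0.132]
```

View pics/crop1.png

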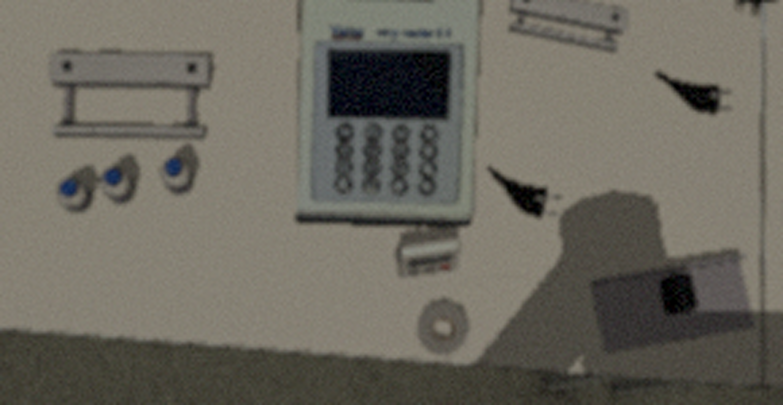

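```bash
python3 - <<'E'
from h import *
s=read_state();print(Ro.from_rotvec(s['tcp_rot']).as_matrix().round(3))
z=np.load('top0.npz');p,d=z['p'],z['d'];P=cloud('top',None,d)
def rect(m,name):
    m=m.astype(np.uint8);n,l,st,ce=cv2.connectedComponentsWithStats(m)
    for i in range(1,n):
        if st[i,4]>60:
            q=P[l==i][:,:2].astype(np.float32);r=cv2.minAreaRect(q);print(name,st[i,4],np.round(r[0],3),np.round(r[1],3),round(r[2],1))
Z=P[...,2];X=P[...,0];Y=P[...,1]
reg=(X>.5)&(X<.7)&(Y>.26)&(Y<.52)
rect(reg&(Z>.024)&(Z<.044)&(X>.555),'stop')
reg=(X>.34)&(X<.52)&(Y>-.36)&(Y<-.1)
rect(reg&(Z>.018)&(Z<.044),'blade'); rect(reg&(Z>.048)&(Z<.07),'grip')
# colour: caps
hsv=cv2.cvtColor(p,cv2.COLOR_RGB2HSV);reg=(X>.45)&(X<.6)&(Y>.26)&(Y<.5)
m=cv2.inRange(hsv,(100,90,30),(130,255,255))&(reg.astype(np.uint8)*255)
n,l,st,ce=cv2.connectedComponentsWithStats(m)
for i in range(1,n):
    if st[i,4]>8: print(ce[i].round(1),st[i,4],ray('top',None,ce[i],.077).round(3))
g=cv2.cvtColor(p,cv2.COLOR_RGB2GRAY)
# rule corners from crop
c=np.array([(592,283),(740,250),(752,325),(607,352)])/2.7+[170,165]
for zz in(.004,.03):print(ray('top',None,c,zz).round(3))
E
```

```text
[[-0.     0.975  0.221]
 [ 0.002  0.221 -0.975]
 [-1.     0.    -0.002]]
stop 670 [0.64  0.396] [0.04  0.181] 2.4
stop 163 [0.571 0.392] [0.165 0.024] 89.3
blade 96 [ 0.461 -0.218] [0.005 0.17 ] 13.8
grip 125 [ 0.433 -0.225] [0.041 0.026] 21.0
[233.9 226.3] 24 [[0.524 0.331 0.077]]
[211.4 229.8] 23 [[0.508 0.395 0.077]]
[195.1 233.9] 22 [[0.493 0.441 0.077]]
[[ 0.44  -0.139  0.004]
 [ 0.49  -0.303  0.004]
 [ 0.407 -0.317  0.004]
 [ 0.366 -0.158  0.004]]
[[ 0.437 -0.134  0.03 ]
 [ 0.486 -0.295  0.03 ]
 [ 0.405 -0.309  0.03 ]
 [ 0.364 -0.152  0.03 ]]
```

>>> carry_out --offset '[[0.3,2.46,-2.4],[0.3,2.46,-2.4],[0.3,2.46,-2.4],[0.3,2.46,-2.4],[0.3,2.46,-2.4]]' --delta_rot '[[0,0,0],[0,0,0],[0,0,0],[0,0,0],[0,0,0]]'

```text
time: 0.52
tool_pos: [0.2429, -0.5123, 0.1953]
tcp_rot: [1.045, 1.307, -1.044]
wrist_force: [0.4, 0.5, 1.0]
width: 0.998
```

>>> carry_out --offset '[[0.3,2.46,-2.4],[0.3,2.46,-2.4],[0.3,2.46,-2.4],[0.3,2.46,-2.4],[0.3,2.46,-2.4]]' --delta_rot '[[0,0,0],[0,0,0],[0,0,0],[0,0,0],[0,0,0]]'

```text
time: 0.93
tool_pos: [0.3364, -0.3681, 0.1806]
tcp_rot: [1.044, 1.307, -1.044]
wrist_force: [0.6, -0.6, -0.2]
width: 0.996
```

>>> carry_out --offset '[[0.3,2.46,-2.4],[0.3,2.46,-2.4],[0.3,2.46,-2.4],[0.3,2.46,-2.4],[0,0,0]]' --delta_rot '[[0,0,0],[0,0,0],[0,0,0],[0,0,0],[0,0,0]]'

```text
time: 1.35
tool_pos: [0.4125, -0.2495, 0.1681]
tcp_rot: [1.043, 1.31, -1.038]
wrist_force: [-0.1, 0.8, -0.6]
width: 0.999
```

```bash
cat > rule.py <<'E'
from h import *
import sys
s,p,d=snap('wrist',sys.argv[1]);np.savez('w.npz',p=p,d=d)
print(s['time'],s['tool_pos'],Ro.from_rotvec(s['tcp_rot']).as_matrix().round(4).tolist())
P=cloud('wrist',s,d);Z=P[...,2]
for nm,lo,hi in [('blade',.022,.038),('grip',.05,.066)]:
    m=((Z>lo)&(Z<hi)).astype(np.uint8);n,l,st,ce=cv2.connectedComponentsWithStats(m)
    for i in range(1,n):
        if st[i,4]>150:
            q=P[l==i];r=cv2.minAreaRect(q[:,:2].astype(np.float32));print(nm,st[i,4],ce[i].round(),np.round(r[0],4),np.round(r[1],4),round(r[2],1),'medz',np.median(q[:,2]).round(4))
            qc=q[:,:2]-q[:,:2].mean(0);w=np.linalg.eigh(qc.T@qc)[1][:,1];print('  mean',q.mean(0).round(4),'axis deg',np.degrees(np.arctan2(w[1],w[0])).round(2))
E
python3 rule.py wr1.png
```

```text
1.35 [ 0.412465   -0.24953345  0.16812299] [[-0.0001, 0.9743, 0.2253], [0.0034, 0.2253, -0.9743], [-1.0, 0.0007, -0.0034]]
blade 629 [16. 22.] [0.5031 0.0077] [0.0191 0.0414] 67.2 medz 0.03
  mean [0.5059 0.0074 0.0299] axis deg 177.68
blade 1576 [104.  18.] [ 0.5271 -0.0592] [0.0445 0.0354] 82.0 medz 0.0303
  mean [ 0.5261 -0.0675  0.0299] axis deg 73.83
blade 2072 [492.  72.] [ 0.5535 -0.4242] [0.1349 0.0516] 46.3 medz 0.0303
  mean [ 0.5601 -0.4123  0.0302] axis deg -151.09
blade 448 [ 7. 74.] [0.46   0.0175] [0.0139 0.0298] 77.8 medz 0.029
  mean [0.4615 0.0158 0.0291] axis deg -177.8
blade 790 [261. 135.] [ 0.4604 -0.22  ] [0.0044 0.1687] 13.8 medz 0.0292
  mean [ 0.4607 -0.2204  0.0291] axis deg 103.79
grip 3756 [526.  69.] [ 0.559  -0.4217] [0.1054 0.0393] 41.1 medz 0.0588
  mean [ 0.5607 -0.4212  0.0587] axis deg -147.16
grip 1199 [260. 168.] [ 0.4325 -0.227 ] [0.0401 0.0241] 13.6 medz 0.0591
  mean [ 0.4338 -0.2271  0.0588] axis deg -166.62
```

View pics/wr1.png

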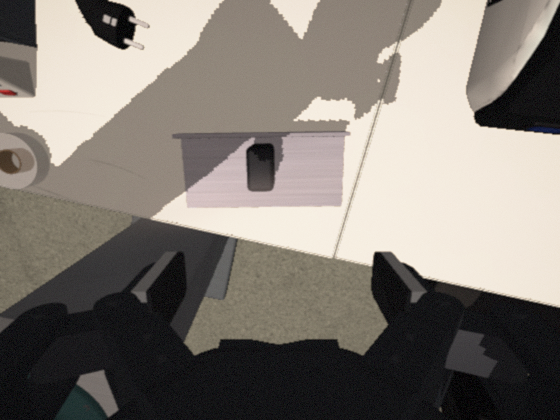

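The wrist view shows the blade at row 133, on the far side of the rule, and the grip at (260,168). Grip size, height and offset all fit, and the yaw is 13.7°. I'll grasp it.

>>> carry_out --offset '[[1.5,0.49,-0.34],[1.5,0.49,-0.34],[1.5,0.49,-0.34],[1.5,0.49,-0.34],[1.5,0.49,-0.33]]' --delta_rot '[[-0.7,0,0],[0,0,0],[0,0,0],[0,0,0],[0,0,0]]'

```text
time: 1.82
tool_pos: [0.4302, -0.2333, 0.0934]
tcp_rot: [1.035, 1.311, -1.036]
wrist_force: [-0.0, 0.1, -1.0]
width: 1.002
```

>>> carry_out --offset '[[2,0,0],[2,0,0],[1.5,0,0],[1,0,0],[0.9,0,0]]' --delta_rot '[[0,0,0],[0,0,0],[0,0,0],[0,0,0],[0,0,0]]'

```text
time: 2.23
tool_pos: [0.4298, -0.233, 0.0191]
tcp_rot: [1.035, 1.312, -1.036]
wrist_force: [0.6, -0.1, -0.3]
width: 1.0
```

>>> carry_out --offset '[[0,0,0],[0,0,0],[0,0,0],[0,0,0],[0,0,0]]' --delta_rot '[[0,0,0],[0,0,0],[0,0,0],[0,0,0],[0,0,0]]'

```text
time: 2.65
tool_pos: [0.4316, -0.233, 0.0212]
tcp_rot: [1.034, 1.309, -1.034]
wrist_force: [0.4, 1.0, 0.2]
width: 1.0
```

>>> carry_out --offset '[[0.3,0,-0.3],[0,0,-0.3],[0,0,0],[0,0,0],[0,0,0]]' --delta_rot '[[0,0,0],[0,0,0],[0,0,0],[0,0,0],[0,0,0]]'

```text
time: 3.07
tool_pos: [0.4293, -0.2264, 0.0172]
tcp_rot: [1.034, 1.311, -1.034]
wrist_force: [-0.0, -0.1, -0.3]
width: 1.0
```

>>> carry_out --offset '[[0,0,0],[0,0,0],[0,0,0],[0,0,0],[0,0,0]]' --delta_rot '[[0,0,0],[0,0,0],[0,0,0],[0,0,0],[0,0,0]]' --fingers -1 --newtons 80

```text
time: 3.48
tool_pos: [0.4295, -0.2269, 0.0172]
tcp_rot: [1.034, 1.311, -1.034]
wrist_force: [0.7, -14.1, 3.2]
width: 0.297
```

>>> carry_out --offset '[[0,0,0],[0,0,0],[0,0,0],[0,0,0],[0,0,0]]' --delta_rot '[[0,0,0],[0,0,0],[0,0,0],[0,0,0],[0,0,0]]'

```text
time: 3.9
tool_pos: [0.4298, -0.227, 0.0176]
tcp_rot: [1.034, 1.31, -1.034]
wrist_force: [-0.2, -1.6, 3.8]
width: 0.266
```

>>> carry_out --offset '[[0,0,0],[0,0,0],[0,0,0],[0,0,0],[0,0,0]]' --delta_rot '[[0,0,0],[0,0,0],[0,0,0],[0,0,0],[0,0,0]]'

```text
time: 4.32
tool_pos: [0.4297, -0.227, 0.0176]
tcp_rot: [1.034, 1.31, -1.034]
wrist_force: [-1.1, -1.2, 5.4]
width: 0.262
```

```bash
python3 -c "
from h import *
for i in range(1):
  s=read_state();print(s);print(Ro.from_rotvec(s['tcp_rot']).as_matrix().round(4))"
```

```text
{'time': 4.3167, 'q': array([-5.37028066e-01,  1.18667061e-01,  2.17308142e+00, -2.13412223e-04,
        8.48898485e-01,  7.98848038e-01]), 'joint_vel': array([-0.00180831,  0.00151904, -0.00085951,  0.00048605,  0.00159004,
       -0.00219062]), 'joint_torque': array([ 7.45618343e-01, -3.29929304e+01, -2.65493309e+01,  3.51883918e-01,
       -1.07697083e-02, -5.89025411e-03]), 'tool_pos': array([ 0.42974168, -0.22695613,  0.01759905]), 'tcp_rot': array([ 1.03413113,  1.31027341, -1.03419029]), 'wrist_force': array([-1.12380084, -1.17084812,  5.40585084]), 'torque': array([-0.17929453,  0.10530739, -0.08730307]), 'width': 0.26157018562908774}
[[ 7.000e-04  9.725e-01  2.329e-01]
 [-6.000e-04  2.329e-01 -9.725e-01]
 [-1.000e+00  6.000e-04  8.000e-04]]
```

>>> carry_out --offset '[[-1,0,0],[-2,0,0],[-3,0,0],[-4,0,0],[-4,0,0]]' --delta_rot '[[0,0,0],[0,0,0],[0,0,0],[0,0,0],[0,0,0]]'

```text
time: 4.73
tool_pos: [0.4267, -0.2247, 0.1561]
tcp_rot: [1.035, 1.318, -1.036]
wrist_force: [1.1, -0.7, -4.4]
width: 0.266
```

>>> carry_out --offset '[[-3,0,0],[-2,0,-0.5],[-2,0,-1],[-1,0,-1.5],[-1,0,-2]]' --delta_rot '[[2,0,0],[2,0,0],[2,0,0],[2,0,0],[2,0,0]]'

```text
time: 5.15
tool_pos: [0.4219, -0.1767, 0.2474]
tcp_rot: [1.167, 1.237, -1.167]
wrist_force: [0.1, -0.0, -3.9]
width: 0.264
```

>>> carry_out --offset '[[0,0.4,-3],[0,0.4,-3.1],[0,0.4,-3.1],[0,0.4,-3.1],[0,0.4,-3.1]]' --delta_rot '[[0,0,0],[0,0,0],[0,0,0],[0,0,0],[0,0,0]]'

```text
time: 5.57
tool_pos: [0.4316, -0.0203, 0.2458]
tcp_rot: [1.164, 1.24, -1.167]
wrist_force: [0.6, -0.5, -5.0]
width: 0.262
```

>>> carry_out --offset '[[0,0.4,-3.1],[0,0.4,-3.1],[0,0.4,-3.1],[0,0.4,-3.1],[0,0.4,-3.1]]' --delta_rot '[[0,0,0],[0,0,0],[0,0,0],[0,0,0],[0,0,0]]'

```text
time: 5.98
tool_pos: [0.4421, 0.1352, 0.2457]
tcp_rot: [1.162, 1.24, -1.167]
wrist_force: [0.8, -0.2, -4.4]
width: 0.263
```

>>> carry_out --offset '[[0,0.4,-3.1],[0,0.4,-3.1],[0,0.4,-3.1],[0,0.4,-3.1],[0,0.4,-3.1]]' --delta_rot '[[0,0,0],[0,0,0],[0,0,0],[0,0,0],[0,0,0]]'

```text
time: 6.4
tool_pos: [0.4528, 0.2907, 0.2455]
tcp_rot: [1.161, 1.239, -1.168]
wrist_force: [1.0, -0.7, -3.9]
width: 0.263
```

>>> carry_out --offset '[[0,0.4,-3],[0,0.4,-2.5],[0,0.4,-1.5],[0,0,-1],[0,0,0]]' --delta_rot '[[0,0,0],[0,0,0],[0,0,0],[0,0,0],[0,0,0]]'

```text
time: 6.82
tool_pos: [0.4609, 0.3713, 0.2459]
tcp_rot: [1.162, 1.239, -1.166]
wrist_force: [0.0, 0.1, -3.8]
width: 0.267
```

```bash
python3 - <<'E'
from h import *
s,p,d=snap('wrist','wr2.png');np.savez('w2.npz',p=p,d=d,pos=s['tool_pos'],rot=s['tcp_rot'])
print(s['time'],s['tool_pos'],Ro.from_rotvec(s['tcp_rot']).as_matrix().round(4).tolist(),s['wrist_force'])
P=cloud('wrist',s,d);Z=P[...,2]
for nm,lo,hi in [('lo',.024,.04),('bot',.066,.085),('held',.14,.3)]:
    m=((Z>lo)&(Z<hi)).astype(np.uint8);n,l,st,ce=cv2.connectedComponentsWithStats(m)
    for i in range(1,n):
        if st[i,4]>80:
            q=P[l==i];r=cv2.minAreaRect(q[:,:2].astype(np.float32));print(nm,st[i,4],ce[i].round(),np.round(r[0],4),np.round(r[1],4),round(r[2],1),'medz',np.median(q[:,2]).round(4))
E
```

```text
6.8167 [0.46086837 0.371281   0.24589212] [[-0.0024, 0.9981, 0.062], [-0.001, 0.062, -0.9981], [-1.0, -0.0025, 0.0009]] [ 2.21241134e-03  1.47098971e-01 -3.79771450e+00]
lo 2154 [41. 14.] [0.6255 0.6432] [0.0818 0.0355] 84.9 medz 0.035
lo 5121 [267.  15.] [0.635  0.3947] [0.0307 0.1801] 3.7 medz 0.0332
lo 928 [436.  84.] [0.5725 0.1981] [0.184  0.0044] 3.0 medz 0.0322
lo 1041 [268.  82.] [0.5686 0.3905] [0.0073 0.169 ] 3.5 medz 0.0292
lo 2192 [ 94. 113.] [0.5208 0.5937] [0.065 0.066] 2.8 medz 0.0255
lo 217 [31. 99.] [0.5333 0.663 ] [0.0229 0.011 ] 4.4 medz 0.0324
lo 390 [524. 192.] [0.456  0.0498] [0.0263 0.064 ] 13.2 medz 0.0317
bot 6616 [493. 122.] [0.5765 0.1357] [0.1556 0.1316] 3.5 medz 0.0766
bot 278 [320. 128.] [0.522  0.3313] [0.0182 0.0178] 3.6 medz 0.0782
bot 265 [259. 139.] [0.5067 0.395 ] [0.0186 0.0178] 2.1 medz 0.0782
bot 281 [215. 151.] [0.4912 0.4406] [0.0184 0.0183] 69.0 medz 0.0781
held 30990 [278. 230.] [0.4587 0.3713] [0.0734 0.1704] 3.5 medz 0.2323
```

View pics/wr2.png

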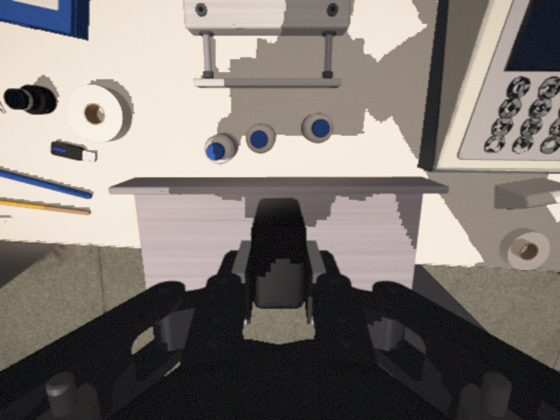

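The wrist view shows the rail at (268,82), the bottle caps at (215,151), (259,139) and (320,128), and the rule held squarely with its blade at row 185. The blade and the stop are both at about 3.55°. Next I'll back off, centre the rule on the stop and lower it.

>>> carry_out --offset '[[0,-1,-0.3],[0,-1.5,-0.5],[1,-1,-0.44],[3,0,0],[4,0,0]]' --delta_rot '[[0,0,0],[0,0,0],[0,0,0],[0,0,0],[0,0,0]]'

```text
time: 7.28
tool_pos: [0.4272, 0.3827, 0.1709]
tcp_rot: [1.172, 1.236, -1.155]
wrist_force: [1.1, 1.3, -4.2]
width: 0.262
```

>>> carry_out --offset '[[4,0,0],[4,0,0],[3,0,0],[1.5,0,0],[0.7,0,0]]' --delta_rot '[[0,0,0],[0,0,0],[0,0,0],[0,0,0],[0,0,0]]'

```text
time: 7.7
tool_pos: [0.422, 0.3778, 0.0311]
tcp_rot: [1.158, 1.238, -1.171]
wrist_force: [-0.1, -0.1, -5.1]
width: 0.269
```

>>> carry_out --offset '[[0.5,0,0],[0,0,0],[0,0,0],[0,0,0],[0,0,0]]' --delta_rot '[[0,0,0],[0,0,0],[0,0,0],[0,0,0],[0,0,0]]'

```text
time: 8.12
tool_pos: [0.4274, 0.3816, 0.0321]
tcp_rot: [1.167, 1.237, -1.162]
wrist_force: [-0.3, -0.9, -4.5]
width: 0.264
```

```bash
cat > st.py <<'E'
from h import *
s=read_state();x=s['tool_pos'];R=Ro.from_rotvec(s['tcp_rot']).as_matrix();f=s['wrist_force'];u=np.array([.998,.0628]);n=np.array([-.0628,.998])
print('t',s['time'],'a',round(u@x[:2],4),'lat',round(n@x[:2]-.354,4),'z',x[2].round(4),'yaw',np.degrees(np.arctan2(R[1,1],R[0,1])).round(2),'tilt',R[2].round(4),'Fa',round(u@f[:2],2),'Fl',round(n@f[:2],2),'Fz',f[2].round(2),'M',s['torque'].round(3),'w',round(s['width'],3))
E
python3 st.py
```

```text
t 8.1167 a 0.4505 lat 0.0 z 0.0321 yaw 3.46 tilt [-1.      0.0028 -0.0021] Fa -0.35 Fl -0.84 Fz -4.55 M [-0.02  -0.015  0.017] w 0.264
```

>>> carry_out --offset '[[0.6,0,0],[0.4,0,0],[0.3,0,0],[0,0,0],[0,0,0]]' --delta_rot '[[0,0,0],[0,0,0],[0,0,0],[0,0,0],[0,0,0]]'

```text
time: 8.53
tool_pos: [0.4262, 0.3806, 0.0176]
tcp_rot: [1.165, 1.237, -1.165]
wrist_force: [-1.7, -1.0, 3.6]
width: 0.264
```

```bash
python3 st.py
```

```text
t 8.5333 a 0.4492 lat -0.0009 z 0.0176 yaw 3.46 tilt [-1.e+00 -1.e-04  0.e+00] Fa -1.75 Fl -0.88 Fz 3.56 M [-0.309  0.3   -0.035] w 0.264
```

>>> carry_out --offset '[[-0.1,0.2,0],[0,0.4,0],[0,0.4,0],[0,0.4,0],[0,0.4,0]]' --delta_rot '[[0,0,0],[0,0,0],[0,0,0],[0,0,0],[0,0,0]]'

```text
time: 8.95
tool_pos: [0.4446, 0.3816, 0.0178]
tcp_rot: [1.164, 1.237, -1.165]
wrist_force: [0.0, 0.8, -4.1]
width: 0.26
```

>>> carry_out --offset '[[0,0.4,0],[0,0.4,0],[0,0.4,0],[0,0.4,0],[0,0.4,0]]' --delta_rot '[[0,0,0],[0,0,0],[0,0,0],[0,0,0],[0,0,0]]'

```text
time: 9.37
tool_pos: [0.4643, 0.3828, 0.018]
tcp_rot: [1.164, 1.237, -1.165]
wrist_force: [-0.1, 1.1, -5.0]
width: 0.265
```

>>> carry_out --offset '[[0,0.4,0],[0,0.4,0],[0,0.3,0],[0,0.2,0],[0,0,0]]' --delta_rot '[[0,0,0],[0,0,0],[0,0,0],[0,0,0],[0,0,0]]'

```text
time: 9.78
tool_pos: [0.4777, 0.3837, 0.0183]
tcp_rot: [1.165, 1.237, -1.164]
wrist_force: [-0.6, -0.5, -4.0]
width: 0.263
```

```bash
python3 st.py; python3 - <<'E'
from h import *
s,p,d=snap('wrist','wr3.png')
P=cloud('wrist',s,d);Z=P[...,2];u=np.array([.998,.0628]);nn=np.array([-.0628,.998])
for nm,lo,hi in [('lo',.022,.04),('bot',.066,.085)]:
    m=((Z>lo)&(Z<hi)&(abs(P[...,:2]@nn-.354)<.12)).astype(np.uint8);n,l,st,ce=cv2.connectedComponentsWithStats(m)
    for i in range(1,n):
        if st[i,4]>80:
            q=P[l==i];r=cv2.minAreaRect(q[:,:2].astype(np.float32));c=np.array(r[0]);print(nm,st[i,4],ce[i].round(),'a',(u@c).round(4),'lat',(nn@c-.354).round(4),np.round(r[1],4),round(r[2],1),'medz',np.median(q[:,2]).round(4))
E
```

```text
t 9.7833 a 0.5008 lat -0.001 z 0.0183 yaw 3.45 tilt [-1.e+00  6.e-04 -2.e-04] Fa -0.61 Fl -0.42 Fz -3.98 M [ 0.022 -0.004 -0.014] w 0.263
lo 305 [426.  39.] a 0.6029 lat -0.0697 [0.0093 0.0094] 82.1 medz 0.0232
lo 305 [125.  40.] a 0.603 lat 0.0696 [0.0089 0.0097] 3.3 medz 0.0233
lo 7913 [277.  61.] a 0.5926 lat -0.0 [0.009  0.1697] 3.6 medz 0.0291
lo 1453 [192. 167.] a 0.5456 lat 0.0365 [0.0467 0.0389] 81.8 medz 0.03
lo 1741 [343. 174.] a 0.5445 lat -0.0254 [0.0383 0.0656] 13.1 medz 0.0298
lo 105 [118. 191.] a 0.533 lat 0.0777 [0.0034 0.0123] 3.4 medz 0.03
lo 135 [435. 191.] a 0.5323 lat -0.0778 [0.003  0.0159] 4.8 medz 0.0299
lo 426 [279. 209.] a 0.5215 lat -0.0011 [0.0057 0.025 ] 3.0 medz 0.0317
bot 3189 [107. 159.] a 0.5533 lat 0.0577 [0.0192 0.0188] 52.2 medz 0.0781
bot 2500 [248. 160.] a 0.5528 lat 0.0091 [0.019  0.0185] 81.9 medz 0.0783
bot 3092 [437. 160.] a 0.5526 lat -0.0556 [0.019  0.0192] 83.6 medz 0.078
bot 1040 [239. 286.] a 0.5013 lat 0.0172 [0.0255 0.0141] 3.3 medz 0.0756
bot 1048 [318. 286.] a 0.5012 lat -0.0189 [0.0258 0.0139] 2.7 medz 0.0757
bot 138 [195. 293.] a 0.507 lat 0.0287 [0.0016 0.0064] 9.8 medz 0.0826
bot 135 [362. 292.] a 0.5071 lat -0.0308 [0.0017 0.0066] 8.6 medz 0.0825
```

View pics/wr3.png

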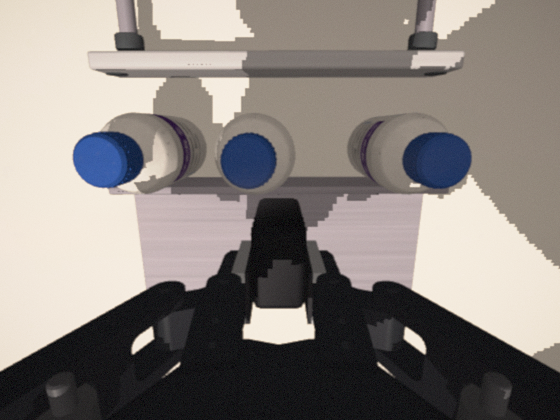

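All three are in line on the blade, with caps at (107,159), (248,160) and (437,160). The rail is about 18 mm further on. I'll feel forward in small steps.

>>> carry_out --offset '[[0,0.3,0],[0,0.4,0],[0,0.4,0],[0,0.3,0],[0,0,0]]' --delta_rot '[[0,0,0],[0,0,0],[0,0,0],[0,0,0],[0,0,0]]'

```text
time: 10.25
tool_pos: [0.4922, 0.3847, 0.0184]
tcp_rot: [1.166, 1.237, -1.164]
wrist_force: [-0.1, 0.8, -4.3]
width: 0.261
```

>>> carry_out --offset '[[0,0.1,0],[0,0,0],[0,0.1,0],[0,0,0],[0,0,0]]' --delta_rot '[[0,0,0],[0,0,0],[0,0,0],[0,0,0],[0,0,0]]'

```text
time: 10.67
tool_pos: [0.4929, 0.3846, 0.0181]
tcp_rot: [1.164, 1.237, -1.165]
wrist_force: [0.0, -0.3, -4.4]
width: 0.26
```

>>> carry_out --offset '[[0,0.1,0],[0,0,0],[0,0.1,0],[0,0,0],[0,0,0]]' --delta_rot '[[0,0,0],[0,0,0],[0,0,0],[0,0,0],[0,0,0]]'

```text
time: 11.08
tool_pos: [0.4951, 0.3848, 0.0181]
tcp_rot: [1.165, 1.237, -1.164]
wrist_force: [0.4, -0.5, -3.9]
width: 0.262
```

```bash
python3 st.py
```

```text
t 11.0833 a 0.5183 lat -0.0011 z 0.0181 yaw 3.47 tilt [-1.e+00  1.e-04 -0.e+00] Fa 0.36 Fl -0.57 Fz -3.91 M [0.01  0.083 0.019] w 0.262
```

>>> carry_out --offset '[[0,0.1,0],[0,0,0],[0,0,0],[0,0,0],[0,0,0]]' --delta_rot '[[0,0,0],[0,0,0],[0,0,0],[0,0,0],[0,0,0]]'

```text
time: 11.5
tool_pos: [0.4961, 0.3849, 0.0182]
tcp_rot: [1.165, 1.237, -1.164]
wrist_force: [-0.9, 0.3, -4.2]
width: 0.264
```

>>> carry_out --offset '[[0,0.1,0],[0,0,0],[0,0,0],[0,0,0],[0,0,0]]' --delta_rot '[[0,0,0],[0,0,0],[0,0,0],[0,0,0],[0,0,0]]'

```text
time: 11.92
tool_pos: [0.4971, 0.3849, 0.0182]
tcp_rot: [1.165, 1.237, -1.164]
wrist_force: [-0.7, 0.5, -5.0]
width: 0.265
```

>>> carry_out --offset '[[0,0.1,0],[0,0,0],[0,0,0],[0,0,0],[0,0,0]]' --delta_rot '[[0,0,0],[0,0,0],[0,0,0],[0,0,0],[0,0,0]]'

```text
time: 12.33
tool_pos: [0.4981, 0.3849, 0.0182]
tcp_rot: [1.165, 1.237, -1.164]
wrist_force: [-1.2, -0.6, -4.0]
width: 0.264
```

```bash
python3 st.py
```

```text
t 12.3333 a 0.5212 lat -0.0011 z 0.0182 yaw 3.47 tilt [-1.e+00  1.e-04 -0.e+00] Fa -1.18 Fl -0.49 Fz -3.95 M [-0.038  0.161 -0.01 ] w 0.264
```

>>> carry_out --offset '[[0,0.1,0],[0,0,0],[0,0,0],[0,0,0],[0,0,0]]' --delta_rot '[[0,0,0],[0,0,0],[0,0,0],[0,0,0],[0,0,0]]'

```text
time: 12.75
tool_pos: [0.4987, 0.3849, 0.0181]
tcp_rot: [1.164, 1.237, -1.165]
wrist_force: [-3.6, -0.5, -1.7]
width: 0.267
```

```bash
python3 st.py
```

```text
t 12.75 a 0.5218 lat -0.0012 z 0.0181 yaw 3.46 tilt [-1.e+00 -7.e-04  2.e-04] Fa -3.61 Fl -0.25 Fz -1.7 M [-0.056  0.571  0.001] w 0.267
```

>>> carry_out --offset '[[0,0.1,0],[0,0,0],[0,0,0],[0,0,0],[0,0,0]]' --delta_rot '[[0,0,0],[0,0,0],[0,0,0],[0,0,0],[0,0,0]]'

```text
time: 13.17
tool_pos: [0.4994, 0.3849, 0.0181]
tcp_rot: [1.164, 1.238, -1.166]
wrist_force: [-5.2, -0.6, -0.4]
width: 0.265
```

```bash
python3 st.py
```

```text
t 13.1667 a 0.5226 lat -0.0012 z 0.0181 yaw 3.46 tilt [-1.0e+00 -1.1e-03  3.0e-04] Fa -5.19 Fl -0.27 Fz -0.43 M [-0.052  0.937 -0.005] w 0.265
```

>>> carry_out --offset '[[0,0.1,0],[0,0,0],[0,0.1,0],[0,0,0],[0,0,0]]' --delta_rot '[[0,0,0],[0,0,0],[0,0,0],[0,0,0],[0,0,0]]'

```text
time: 13.58
tool_pos: [0.5006, 0.3849, 0.018]
tcp_rot: [1.163, 1.239, -1.167]
wrist_force: [-7.8, -0.1, -0.4]
width: 0.264
```

```bash
cat > chk.py <<'E'
from h import *
import sys
s,p,d=snap('wrist',sys.argv[1])
P=cloud('wrist',s,d);Z=P[...,2];u=np.array([.998,.0628]);nn=np.array([-.0628,.998]);A=P[...,:2]@u;L=P[...,:2]@nn-.354
for nm,m in [('rail',(Z>.022)&(Z<.04)&(A>.578)&(abs(L)<.1)),('cap',(Z>.066)&(Z<.085)&(A>.53)&(abs(L)<.1))]:
    m=m.astype(np.uint8);n,l,st,ce=cv2.connectedComponentsWithStats(m)
    for i in range(1,n):
        if st[i,4]>400:
            q=P[l==i];r=cv2.minAreaRect(q[:,:2].astype(np.float32));c=np.array(r[0]);print(nm,st[i,4],'a',(u@c).round(4),'lat',(nn@c-.354).round(4),np.round(r[1],4),round(r[2],1),'z',np.median(q[:,2]).round(4))
E
python3 st.py; python3 chk.py wr4.png
```

```text
t 13.5833 a 0.5237 lat -0.0013 z 0.018 yaw 3.46 tilt [-1.0e+00 -2.7e-03  7.0e-04] Fa -7.76 Fl 0.36 Fz -0.44 M [-0.081  1.309 -0.008] w 0.264
rail 7043 a 0.5885 lat 0.0002 [0.0211 0.1699] 3.7 z 0.0293
cap 2519 a 0.5749 lat 0.0086 [0.0189 0.0187] 11.2 z 0.0783
cap 3108 a 0.5749 lat -0.0562 [0.0191 0.019 ] 44.8 z 0.0781
cap 3153 a 0.5746 lat 0.0559 [0.0191 0.0188] 88.6 z 0.0781
cap 654 a 0.5337 lat 0.0169 [0.0073 0.0141] 3.4 z 0.078
cap 643 a 0.5337 lat -0.0194 [0.0073 0.014 ] 3.7 z 0.0783
```

```bash
cat > edge.py <<'E'
from h import *
u=np.array([.998,.0628]);nn=np.array([-.0628,.998])
def edges(img,pos,rot,guess,span=.008):
    c,T=pose('wrist',dict(tool_pos=pos,tcp_rot=rot));g=cv2.GaussianBlur(img,(5,5),0).astype(float).sum(2);out=[]
    for lat in np.linspace(-.055,.055,56):
        a=np.arange(guess-span,guess+span,.0002)
        X=np.c_[a[:,None]*u+(lat+.354)*nn,np.full(len(a),.030)]
        q=(X-T[:3,3])@T[:3,:3];uv=q[:,:2]/q[:,2:]*[c['fx'],c['fy']]+[c['cx'],c['cy']]
        v=cv2.remap(g.astype(np.float32),uv[:,0].astype(np.float32),uv[:,1].astype(np.float32),1).ravel()
        dv=np.abs(np.gradient(v));i=dv.argmax();out.append((a[i],dv[i]))
    o=np.array(out);o=o[o[:,1]>np.median(o[:,1])*.6];return np.median(o[:,0]).round(5),o[:,0].std().round(5),len(o)
if __name__=='__main__':
    from scipy.spatial.transform import Rotation as Ro
    s=read_state()
    print('wr3',edges(cv2.imread('pics/wr3.png'),np.array([.4777,.3837,.0183]),np.array([1.165,1.237,-1.164]),.597))
    print('wr4',edges(cv2.imread('pics/wr4.png'),s['tool_pos'],s['tcp_rot'],.599))
E
python3 edge.py; python3 st.py
```

```text
wr3 (np.float64(0.5892), np.float64(0.00584), 56)
wr4 (np.float64(0.5917), np.float64(0.006), 56)
t 13.6333 a 0.5237 lat -0.0013 z 0.018 yaw 3.46 tilt [-1.0e+00 -2.7e-03  7.0e-04] Fa -7.35 Fl 0.61 Fz -0.22 M [-0.083  1.301 -0.019] w 0.261
```

>>> carry_out --offset '[[0,0.1,0],[0,0,0],[0,0.1,0],[0,0,0],[0,0,0]]' --delta_rot '[[0,0,0],[0,0,0],[0,0,0],[0,0,0],[0,0,0]]'

```text
time: 14.05
tool_pos: [0.5016, 0.3849, 0.0179]
tcp_rot: [1.162, 1.24, -1.169]
wrist_force: [-9.6, -0.8, 2.0]
width: 0.266
```

>>> carry_out --offset '[[0,0.1,0],[0,0,0],[0,0,0],[0,0,0],[0,0,0]]' --delta_rot '[[0,0,0],[0,0,0],[0,0,0],[0,0,0],[0,0,0]]'

```text
time: 14.47
tool_pos: [0.5021, 0.3849, 0.0179]
tcp_rot: [1.161, 1.24, -1.169]
wrist_force: [-11.7, -1.1, 2.9]
width: 0.261
```

```bash
cat >> edge.py <<'E'
    p,_=read_camera('wrist');print('now',edges(p,s['tool_pos'],s['tcp_rot'],.602))
E
python3 st.py; python3 chk.py wr5.png; python3 edge.py
```

```text
t 14.4667 a 0.5253 lat -0.0014 z 0.0179 yaw 3.45 tilt [-1.     -0.0054  0.0012] Fa -11.74 Fl -0.32 Fz 2.86 M [-0.09   1.877 -0.006] w 0.261
rail 7431 a 0.5907 lat 0.0007 [0.1701 0.0308] 89.5 z 0.0293
cap 2525 a 0.5767 lat 0.0087 [0.0184 0.0185] 3.5 z 0.0783
cap 3123 a 0.5765 lat -0.0562 [0.0187 0.0192] 16.7 z 0.078
cap 3164 a 0.576 lat 0.0559 [0.019 0.019] 58.1 z 0.0781
cap 687 a 0.5349 lat 0.0166 [0.0146 0.0082] 85.7 z 0.0773
cap 673 a 0.5348 lat -0.0192 [0.0082 0.0144] 10.1 z 0.0774
wr3 (np.float64(0.5892), np.float64(0.00584), 56)
wr4 (np.float64(0.5922), np.float64(0.00205), 42)
now (np.float64(0.6008), np.float64(0.00363), 56)
```

>>> carry_out --offset '[[0,0.1,0],[0,0,0],[0,0.1,0],[0,0,0],[0,0,0]]' --delta_rot '[[0,0,0],[0,0,0],[0,0,0],[0,0,0],[0,0,0]]'

```text
time: 14.98
tool_pos: [0.5031, 0.385, 0.018]
tcp_rot: [1.16, 1.241, -1.171]
wrist_force: [-14.2, -1.0, 5.1]
width: 0.262
```

```bash
python3 st.py; python3 chk.py wr6.png
```

```text
t 14.9833 a 0.5263 lat -0.0014 z 0.018 yaw 3.45 tilt [-1.     -0.0073  0.0016] Fa -14.18 Fl -0.08 Fz 5.07 M [-0.051  2.32   0.026] w 0.262
rail 7208 a 0.5898 lat 0.0002 [0.0244 0.1699] 2.9 z 0.0293
cap 2535 a 0.5776 lat 0.0086 [0.0188 0.0187] 26.3 z 0.0783
cap 3111 a 0.5774 lat -0.0561 [0.0189 0.0188] 66.5 z 0.078
cap 3158 a 0.5771 lat 0.0557 [0.0187 0.0188] 76.4 z 0.0781
cap 717 a 0.5356 lat 0.0165 [0.0152 0.0089] 81.7 z 0.0772
cap 724 a 0.5355 lat -0.0191 [0.0089 0.0149] 13.9 z 0.0771
```

>>> carry_out --offset '[[0,0.05,0],[0,0,0],[0,0,0],[0,0,0],[0,0,0]]' --delta_rot '[[0,0,0],[0,0,0],[0,0,0],[0,0,0],[0,0,0]]'

```text
time: 15.45
tool_pos: [0.5033, 0.385, 0.018]
tcp_rot: [1.16, 1.241, -1.171]
wrist_force: [-14.5, -1.5, 5.8]
width: 0.258
```

>>> carry_out --offset '[[0,0,0],[0,-0.1,0],[0,-0.1,0],[0,-0.1,0],[0,-0.1,0]]' --delta_rot '[[0,0,0],[0,0,0],[0,0,0],[0,0,0],[0,0,0]]'

```text
time: 15.87
tool_pos: [0.5022, 0.385, 0.0178]
tcp_rot: [1.163, 1.238, -1.166]
wrist_force: [-5.1, -0.3, -2.8]
width: 0.263
```

>>> carry_out --offset '[[0,-0.1,0],[0,-0.1,0],[0,-0.1,0],[0,0,0],[0,0,0]]' --delta_rot '[[0,0,0],[0,0,0],[0,0,0],[0,0,0],[0,0,0]]'

```text
time: 16.28
tool_pos: [0.5002, 0.3849, 0.0179]
tcp_rot: [1.164, 1.237, -1.165]
wrist_force: [-4.6, 0.0, -4.3]
width: 0.264
```

```bash
python3 st.py; python3 chk.py wr7.png
```

```text
t 16.2833 a 0.5234 lat -0.0013 z 0.0179 yaw 3.46 tilt [-1.e+00 -7.e-04  3.e-04] Fa -4.61 Fl 0.32 Fz -4.32 M [-0.03   0.861  0.041] w 0.264
rail 7053 a 0.5884 lat 0.0 [0.0208 0.1702] 3.7 z 0.0293
cap 3152 a 0.5743 lat 0.0557 [0.0188 0.0189] 40.7 z 0.0781
cap 2525 a 0.5749 lat 0.0087 [0.0184 0.0184] 2.4 z 0.0783
cap 3121 a 0.5744 lat -0.0563 [0.0194 0.019 ] 78.6 z 0.0781
cap 622 a 0.5334 lat -0.0193 [0.0067 0.0138] 3.6 z 0.0791
cap 611 a 0.5333 lat 0.0168 [0.0065 0.014 ] 3.0 z 0.0785
```

>>> carry_out --offset '[[0,-0.1,0],[0,-0.1,0],[0,0,0],[0,0,0],[0,0,0]]' --delta_rot '[[0,0,0],[0,0,0],[0,0,0],[0,0,0],[0,0,0]]'

```text
time: 16.75
tool_pos: [0.499, 0.3851, 0.0184]
tcp_rot: [1.165, 1.237, -1.164]
wrist_force: [-1.8, 0.3, -5.6]
width: 0.264
```

```bash
python3 st.py; python3 chk.py wr8.png
```

```text
t 16.75 a 0.5222 lat -0.0011 z 0.0184 yaw 3.46 tilt [-1.e+00  8.e-04 -3.e-04] Fa -1.83 Fl 0.37 Fz -5.57 M [-0.035  0.403 -0.04 ] w 0.264
rail 6935 a 0.5879 lat 0.0001 [0.0197 0.1693] 3.6 z 0.0293
cap 3091 a 0.5737 lat -0.056 [0.0187 0.0192] 22.8 z 0.0781
cap 3124 a 0.5731 lat 0.0561 [0.0191 0.0188] 87.1 z 0.0781
cap 2491 a 0.5736 lat 0.0088 [0.0187 0.0187] 24.0 z 0.0783
cap 549 a 0.5332 lat 0.0166 [0.0142 0.0043] 78.2 z 0.0786
cap 533 a 0.5332 lat -0.0189 [0.0044 0.0143] 15.1 z 0.0786
```

>>> carry_out --offset '[[0,-0.08,0],[0,0,0],[0.08,0,0],[0,0,0],[0,0,0]]' --delta_rot '[[0,0,0],[0,0,0],[0,0,0],[0,0,0],[0,0,0]]'

```text
time: 17.22
tool_pos: [0.4984, 0.3852, 0.0178]
tcp_rot: [1.166, 1.237, -1.163]
wrist_force: [0.2, -0.1, -4.9]
width: 0.264
```

```bash
python3 st.py
```

```text
t 17.2167 a 0.5216 lat -0.0009 z 0.0178 yaw 3.47 tilt [-1.0e+00  1.3e-03 -6.0e-04] Fa 0.24 Fl -0.14 Fz -4.89 M [-0.02  -0.044  0.074] w 0.264
```

>>> carry_out --offset '[[0.05,0,0],[0.04,0,0],[0,0.06,0],[0,0,0],[0,0,0]]' --delta_rot '[[0,0,0],[0,0,0],[0,0,0],[0,0,0],[0,0,0]]'

```text
time: 17.63
tool_pos: [0.4984, 0.3852, 0.0176]
tcp_rot: [1.165, 1.237, -1.164]
wrist_force: [-3.7, -1.0, 5.9]
width: 0.263
```

```bash
python3 st.py
```

```text
t 17.6333 a 0.5216 lat -0.0008 z 0.0176 yaw 3.46 tilt [-1.e+00  1.e-04 -4.e-04] Fa -3.8 Fl -0.75 Fz 5.9 M [-0.328  0.592 -0.013] w 0.263
```

>>> carry_out --offset '[[-0.05,0,0],[0,0,0],[0,0,0],[0,0,0],[0,0,0]]' --delta_rot '[[0,0,0],[0,0,0],[0,0,0],[0,0,0],[0,0,0]]' --newtons 20

```text
time: 18.05
tool_pos: [0.4984, 0.3852, 0.0176]
tcp_rot: [1.165, 1.237, -1.164]
wrist_force: [-4.2, -1.3, 6.6]
width: 0.261
```

>>> carry_out --offset '[[0,0,0],[0,0,0],[0,0,0],[0,0,0],[0,0,0]]' --delta_rot '[[0,0,0],[0,0,0],[0,0,0],[0,0,0],[0,0,0]]' --fingers 0.7

```text
time: 18.47
tool_pos: [0.4986, 0.3849, 0.0169]
tcp_rot: [1.165, 1.237, -1.164]
wrist_force: [-0.4, -0.2, 0.2]
width: 0.849
```

>>> carry_out --offset '[[0,0,0],[0,0,0],[0,0,0],[0,0,0],[0,0,0]]' --delta_rot '[[0,0,0],[0,0,0],[0,0,0],[0,0,0],[0,0,0]]'

```text
time: 18.88
tool_pos: [0.4983, 0.3849, 0.017]
tcp_rot: [1.165, 1.237, -1.165]
wrist_force: [-0.0, -0.2, -0.2]
width: 0.855
```

```bash
python3 st.py
```

```text
t 18.8833 a 0.5215 lat -0.0011 z 0.017 yaw 3.46 tilt [-1.  0. -0.] Fa -0.01 Fl -0.18 Fz -0.16 M [-0.005  0.021 -0.001] w 0.855
```

Released. I'll rise straight up and look.

>>> carry_out --offset '[[-0.5,0,0],[-1,0,0],[-2,0,0],[-3,0,0],[-3,0,0]]' --delta_rot '[[0,0,0],[0,0,0],[0,0,0],[0,0,0],[0,0,0]]'

```text
time: 19.3
tool_pos: [0.4976, 0.3844, 0.1128]
tcp_rot: [1.163, 1.238, -1.166]
wrist_force: [0.9, 0.1, 0.9]
width: 0.848
```

>>> carry_out --offset '[[-3,0,0],[-3,0,0],[-2,-1,0],[-1,-1,0],[0,0,0]]' --delta_rot '[[0,0,0],[0,0,0],[0,0,0],[0,0,0],[0,0,0]]'

```text
time: 19.72
tool_pos: [0.4784, 0.3849, 0.2063]
tcp_rot: [1.169, 1.237, -1.159]
wrist_force: [-0.2, 0.3, -0.6]
width: 0.848
```

```bash
python3 - <<'E'
from h import *
s,p,d=snap('wrist','wr9.png');print(s['time'],s['tool_pos'])
P=cloud('wrist',s,d);Z=P[...,2];u=np.array([.998,.0628]);nn=np.array([-.0628,.998]);A=P[...,:2]@u;L=P[...,:2]@nn-.354
for nm,lo,hi in [('lo',.026,.034),('body',.05,.0645),('cap',.066,.085)]:
    m=((Z>lo)&(Z<hi)&(abs(L)<.12)&(A<.63)).astype(np.uint8);n,l,st,ce=cv2.connectedComponentsWithStats(m)
    for i in range(1,n):
        if st[i,4]>120:
            q=P[l==i];r=cv2.minAreaRect(q[:,:2].astype(np.float32));c=np.array(r[0]);print(nm,st[i,4],ce[i].round(),'a',(u@c).round(4),'lat',(nn@c-.354).round(4),np.round(r[1],4),round(r[2],1),'z',np.median(q[:,2]).round(4),'A',np.percentile(A[l==i],[2,98]).round(4))
E
```

```text
19.7167 [0.47844666 0.38492566 0.2063002 ]
lo 1250 [278.  96.] a 0.5932 lat 0.0001 [0.0079 0.1695] 3.8 z 0.0293 A [0.5896 0.5967]
lo 611 [280. 136.] a 0.554 lat -0.001 [0.0042 0.1701] 3.5 z 0.0293 A [0.5519 0.5552]
body 583 [271. 117.] a 0.5725 lat 0.0085 [0.0329 0.0331] 47.8 z 0.0567 A [0.5568 0.5879]
body 563 [334. 117.] a 0.5724 lat -0.0567 [0.0334 0.0328] 7.5 z 0.0565 A [0.5567 0.5879]
body 551 [225. 117.] a 0.5721 lat 0.056 [0.0324 0.0329] 3.2 z 0.0564 A [0.5569 0.5873]
body 908 [280. 165.] a 0.5245 lat -0.0005 [0.0398 0.0231] 4.1 z 0.0591 A [0.5061 0.5439]
cap 351 [269. 116.] a 0.5729 lat 0.0092 [0.0185 0.0184] 3.5 z 0.0783 A [0.5637 0.581 ]
cap 379 [340. 116.] a 0.5724 lat -0.0562 [0.0187 0.0185] 62.6 z 0.0781 A [0.5641 0.581 ]
cap 382 [218. 117.] a 0.5721 lat 0.0557 [0.0186 0.018 ] 3.7 z 0.0781 A [0.5638 0.5804]
```

View pics/wr9.png

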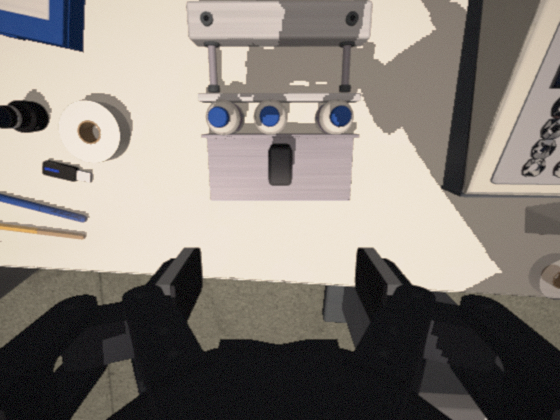

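The wrist view shows the row at caps (218,117), (269,116) and (340,116), closed between the rail at row 96 and the blade at row 136. The rule is standing and parallel, and the gripper is clear.

```bash
python3 -c "
from workcell import *
print(finish_job())"
```

```text
the job is handed in; nothing more can be done
None
```

The job is done and handed in at about 20 s. The three bottles stand upright in one straight row against the rail, and the rule stands free behind them.

- **Steps:** I took the rule by its grip and carried it over, 0.23 m up. I set it behind the bottles and pushed all three into line and onto the rail. I pressed the row home, eased off, put the rule down, let go and rose clear.
- **Press force:** I estimate about 10 N on the rail, from about 5 mm of spring travel. The wrist read 14.5 N at most, with part of that going into the front edge rubbing on the desk. Estimates of where the rail was first touched varied by about 1 mm, so the rail force is good to about ±2 N. It was well below 20 N in any case.
- **Last check from the wrist camera:**
  - The bottle centres lie within 0.5 mm of one line.
  - The blade and rail touch the row to within about 0.5 mm, which is as fine as I could measure.
  - The blade is at 3.5° and the stop at 3.6–3.8°, so they are parallel to within about 0.3°.
- **Other things:** nothing else was touched as far as I saw. I did not take a last overall picture to check the bystanders.

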